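Tip two crates to find the stamped one and push it to the line

ROBOT

A 6-joint arm with a two-finger parallel gripper is mounted at the origin on the work surface; the furniture and walls round the work are solid. World frame = base frame: x ahead of the robot, y to its left, z up, the work surface at z = 0. Lengths are in mm, angles in rad, forces in N, time in s.
With the tool pointing down it reaches from about 275 to 975 mm from the base axis. Payload 8.4 kg.
Tool frame: the origin (TCP) lies at the very end of the fingers, on their centre line; the grasp point (between the pads) lies 19 mm behind it; z points along the fingers, y is the direction in which the jaws open and shut (so a half turn about z gives the same grasp; the last joint's range is limited). The gripper opens to 92 mm and grips with 3 to 60 N. Pads are 20 mm wide; open, the fingers measure 128 mm over their backs; the gripper's body (75 mm by 189 mm) begins 69 mm behind the grasp point.
Start: joints at [1.242, 0.353, 1.633, -0, 1.155, -0.002], TCP at [200.632, 591.924, 214.583] pointing down, gripper open.
Joint ranges: [-2.63, 2.63], [-0.92, 2.1], [0.06, 2.66], [-1.3, 4.44], [0, 2.69], [-3.02, 3.02]. Speed limits (rad/s): [2.22, 2.22, 2.79, 3.14, 3.14, 3.14].

INTERFACE

Orientations are given as a unit quaternion [w, x, y, z].
In Python, from station import env, cams gives the robot as it stands. The module is installed in compiled form; this text tells all that it offers.
- The arm moves only by the tool step_arm, never from a script. Its argument "motion" is one flat list of numbers, 5 for each row, row after row: the shift along the world's x, y, z in cm, then the turn about the world's z in rad, then the closure, from -1 (fully open) to 1 (shut). In form: [tx, ty, tz, yaw, jaw, tx, ty, tz, yaw, jaw, ...]. A call has 1 to 12 rows; each row is the pose to reach, as a shift and turn from the pose commanded when the call began; what a row does not reach only later rows make up. A row lasts 1/10 s, in which the tool goes at most 50 mm and 8.59 degrees, less where a joint would pass 70% of its speed; a pose out of reach is approached as far as the arm can. A call with a gripper value outside its range is refused whole. The fingers move at their own pace and stop on an object; "force" is the grip in N (left out, the last holds). Time passes only in rows, so rows that repeat a pose let the fingers close. It gives the time, the measured TCP pose, the force and the opening at its end, in the units of the state.
- env.get_state(): the state, without advancing time (a new reading comes with each control period).
- cams.get_image(name): name is "side" or "top"; returns a dict with "frame" (384x512x3 uint8, red, green, blue), "range_z" (384x512 float32, mm along the optical axis (not along the pixel's ray), 0 where there is no reading), "fx", "fy", "cx", "cy" (pixels), "dist_coeffs" ([k1, k2, p1, p2, k3] as OpenCV has them; the pictures are not rectified), "R" (3x3) and "t" (3): a world point X has camera coordinates R X + t. Camera axes: x right, y down, z forward; pixel columns grow to the right and rows downward; lengths in mm; the calibration is good to about 2 mm. A picture is of the moment at which its call begins.
- env.sign_off(): hands the job in, once; it reports no verdict.
Trained networks look in a picture, given as the dict that the camera call returned (one of the last four; its "shot" number tells which), for a name from the list of things; names that differ only in an ending like _2 or _b are one class to them, and where a whole thing is asked for, a point or a joint stands for the part that bears it (a point fixed in the world has none). Each returns a list of dicts, best first, with "score" (0 to 1); they miss things now and then, are a little off and sometimes report something else, mostly with a low value. They report only what shows in the picture. A call takes as long as a camera call.
- cams.find_in(picture, target): "xyz" ([x, y, z] in mm, in the coordinates of the camera as it stood for that picture, good to about 4 mm: the middle of the surface that is visible of it).
- cams.regions_of(picture, target): "mask" (384x512 bool, what is visible of it).
- cams.pinpoint(picture, target): "xyz" ([x, y, z] in mm, in the coordinates of the camera as it stood for that picture, good to about 4 mm: a listed point, or the origin of a listed thing).
The state is a dict: "time": time; "joint_pos": joint angles; "joint_velocities": joint speeds; "effort": joint torques, N m; "tcp_pos": TCP position; "tool_rot": TCP orientation; "ft_force": force on the tool from outside, world axes, zero at the start; "torque": the same for the moment, N m; "finger_gap": finger opening in mm.
Only numpy, scipy, OpenCV 4.12 (cv2) and the standard library are available. Lean on these libraries where they do the work, as an engineer would, in place of code of your own. Each camera call takes 0.05 s, during which the arm holds its last target.

TASK

Two look-alike wooden crates stand on the raised board; one has a red stamp on its underside. Tip both over onto their sides so that the undersides show, then push the stamped one along the board, still on its side, until the yellow dispatch line runs under its middle. Only push with the fingers, do not lift a crate; leave the plain crate lying well clear of the line, and do not disturb the other things on the board.

Things in the scene. Friction and masses are not known exactly. Their poses are not given: they have to be found in the camera images.
- riser: fixed plywood riser standing on the bench: top 270 mm in x by 720 mm in y, 18 mm thick, its top surface level at z = 0.140; origin on the bench below the middle of the top, axes along the world's
- dispatch_line: yellow tape strip stuck flat on the riser, 245 mm long (its x, away from the robot) and 40 mm wide (its y), under 1 mm thick; origin at its middle, at the height of the riser's top. Lies between the two crates
- stamped_crate: The crate with a red ring-and-dot stamp (56 mm across) on its underside, otherwise just like the plain one: closed slat crate, one rigid box 64 (its x) by 84 (its y) by 100 mm high, 0.35 kg; origin at the centre of its underside, z up through its lid, x roughly away from the robot at the start (heading off up to 0.3 rad). Starts upright on the riser, left or right; a push near the top of a side tips it over
- plain_crate: The crate with a bare underside: closed slat crate, one rigid box 64 (its x) by 84 (its y) by 100 mm high, 0.35 kg; origin at the centre of its underside, z up through its lid, x roughly away from the robot at the start (heading off up to 0.3 rad). Starts upright on the riser, left or right; a push near the top of a side tips it over
- stamped_crate_middle (a point): middle of the stamped crate (50 mm above the centre of its underside, along the crate's own z); 0.050 above the riser's top while it stands, 0.032 when it lies on a large side, 0.042 when it lies on a narrow one
- plain_crate_middle (a point): middle of the plain crate (50 mm above the centre of its underside, along the crate's own z); 0.050 above the riser's top while it stands, 0.032 when it lies on a large side, 0.042 when it lies on a narrow one
- block_a: bystander: sawn walnut block 23x58x25 mm at the front of the riser between the crates, origin under its centre
- block_b: bystander: sawn walnut block 24x53x24 mm near the riser's back edge, origin under its centre
- block_d: bystander: sawn walnut block 29x52x24 mm at the back left corner of the riser, origin under its centre
- plane: bystander: small black scraper plane 42x137x71 mm, lying along y at the back edge of the riser, origin under its centre
- block_c: bystander: sawn walnut block 27x50x25 mm at the back right corner of the riser, origin under its centre
- stick: bystander: flat wooden paint stick 18x155x5 mm, lying along the back edge, origin under its centre

How it is judged (in metres and radians):
On the way, in this order (a step that is already met when the one before it is completed fails the run):
1. both crates lie tipped over on their sides, the stamped one not yet at the line (angle between stamped_crate's own z axis and vertical between 1.42 and 1.72 rad and angle between plain_crate's own z axis and vertical between 1.42 and 1.72 rad and (y of stamped_crate_middle in the frame of dispatch_line above 0.06 m or y of stamped_crate_middle in the frame of dispatch_line below -0.06 m)), for 0.2 s.
2. the stamped crate has been pushed onto the line (y of stamped_crate_middle in the frame of dispatch_line between -0.02 and 0.02 m and x of stamped_crate_middle in the frame of dispatch_line between -0.1 and 0.1 m and angle between stamped_crate's own z axis and vertical between 1.42 and 1.72 rad), for 0.2 s.
At the end, for the whole second after the job is handed in: Both crates lie on their sides on the riser, at rest; the middle of the stamped crate is within 20 mm of the tape's centre line (and within 100 mm of the tape's middle along it); the middle of the plain crate is more than 90 mm from the tape's centre line (all of step 2 and angle between plain_crate's own z axis and vertical between 1.42 and 1.72 rad and (y of plain_crate_middle in the frame of dispatch_line above 0.09 m or y of plain_crate_middle in the frame of dispatch_line below -0.09 m) and height (world z) of stamped_crate_middle between 0.16 and 0.19 m and height (world z) of plain_crate_middle between 0.16 and 0.19 m and linear speed of each of stamped_crate, plain_crate below 0.02 m/s); the robot touches nothing.
It fails at once if the stamped crate is lifted clear of the board (height (world z) of stamped_crate_middle above 0.23 m or (angle between stamped_crate's own z axis and vertical between 1.42 and 1.72 rad and height (world z) of stamped_crate_middle above 0.2 m)).
It fails at once if the plain crate is lifted clear of the board (height (world z) of plain_crate_middle above 0.23 m or (angle between plain_crate's own z axis and vertical between 1.42 and 1.72 rad and height (world z) of plain_crate_middle above 0.2 m)).
It fails at once if another thing on the board is knocked or moved more than 25 mm (distance of any of block_a, block_b, block_d, plane, block_c, stick from where it was at the start of the episode above 0.025 m).
It fails at once if the plain crate is pushed onto the dispatch line (not (y of plain_crate_middle in the frame of dispatch_line above 0.06 m or y of plain_crate_middle in the frame of dispatch_line below -0.06 m)).
It also fails if it takes over 62 s, if anything falls off the work surface, if the arm or the gripper's body presses on something with over 40 N, if the wrist force passes 120 N, or if a joint passes its speed limit or range.

## Working session

There is one attempt and no reset: what is moved stays moved. The work goes in short steps, Python scripts to look and compute and a tool call to move; the robot and the scene stay as the last step left them, time stands still between calls to the robot, and variables do not carry over. Pictures are saved under pics/ and viewed, and the job is handed in when it is done.

Besides the shell and the picture viewer there is one more tool, called as name(argument=value, ...), one argument or row to a line, values as JSON. step_arm: Moves the arm, as the interface text tells. Its arguments: {"type":"object","properties":{"motion":{"type":"array"},"force":{"type":"number"}},"required":["motion"]}

```bash
mkdir -p pics; cat > h.py <<'E'
import numpy as np, cv2
from station import env, cams
def snap(n,f):
    p=cams.get_image(n); cv2.imwrite(f'pics/{f}.png',cv2.cvtColor(p['frame'],cv2.COLOR_RGB2BGR)); return p
def w(p,x): return np.array(p['R']).T@(np.array(x)-np.array(p['t']))
def cloud(p):
    h,wd=p['range_z'].shape; v,u=np.mgrid[:h,:wd]
    K=np.array([[p['fx'],0,p['cx']],[0,p['fy'],p['cy']],[0,0,1.]])
    n=cv2.undistortPoints(np.stack([u,v],-1).reshape(-1,1,2).astype(float),K,np.array(p['dist_coeffs'])).reshape(h,wd,2)
    z=p['range_z'][...,None]; c=np.concatenate([n*z,z],-1)
    return (c-np.array(p['t']))@np.array(p['R'])
E
python3 - <<'E'
from h import *
np.set_printoptions(precision=1,suppress=True)
for n in ('top','side'):
    p=snap(n,n+'0'); print(n, -np.array(p['R']).T@np.array(p['t']))
    C=cloud(p)
    for t in ['dispatch_line','stamped_crate','plain_crate','block_a','block_b','block_c','block_d','plane','stick','riser']:
        for r in cams.regions_of(p,t)[:2]:
            m=r['mask']&(p['range_z']>0); q=C[m]
            print(t,round(r['score'],2),m.sum(),np.percentile(q,2,axis=0),np.percentile(q,98,axis=0),np.median(q,axis=0))
s=env.get_state(); print(s['time'],s['tcp_pos'],s['tool_rot'],s['finger_gap'],s['ft_force'])
E
```

```text
top [ 334.3  120.5 1066. ]
dispatch_line 0.9 1286 [434.1  66.  136.3] [633.7 105.7 143.1] [530.2  86.1 139.7]
stamped_crate 0.75 1428 [429.4 263.8 142.4] [501.6 353.1 242.1] [463.8 303.7 238.8]
plain_crate 0.59 1578 [ 441.3 -209.   140.4] [ 505.3 -125.4  241.9] [ 469.6 -160.1  238.1]
block_a 0.75 304 [646.6 401.3 143.1] [677.4 452.8 166.5] [659.8 426.1 162.5]
block_a 0.55 236 [649.6 174.3 141.8] [673.9 223.  166.2] [658.7 199.6 162.5]
block_b 0.75 304 [646.6 401.3 143.1] [677.4 452.8 166.5] [659.8 426.1 162.5]
block_b 0.55 236 [649.6 174.3 141.8] [673.9 223.  166.2] [658.7 199.6 162.5]
block_c 0.75 304 [646.6 401.3 143.1] [677.4 452.8 166.5] [659.8 426.1 162.5]
block_c 0.55 236 [649.6 174.3 141.8] [673.9 223.  166.2] [658.7 199.6 162.5]
block_d 0.75 304 [646.6 401.3 143.1] [677.4 452.8 166.5] [659.8 426.1 162.5]
block_d 0.55 236 [649.6 174.3 141.8] [673.9 223.  166.2] [658.7 199.6 162.5]
plane 0.94 928 [637.2  -9.2 145.2] [677.3 112.6 204. ] [652.7  48.  159.3]
stick 0.88 484 [659.5 241.7 137.6] [682.  391.1 147.2] [669.  322.4 143.6]
riser 0.81 23386 [ 419.4 -245.9  135.2] [669.7 44
[... 626 characters left out ...]
ck_c 0.76 212 [425.5 122.1 142. ] [453.2 179.4 166.1] [438.7 140.1 162.6]
block_c 0.58 193 [649.3 171.  -41.1] [772.7 451.3 165. ] [659.6 189.4 160.2]
block_d 0.76 212 [425.5 122.1 142. ] [453.2 179.4 166.1] [438.7 140.1 162.6]
block_d 0.58 193 [649.3 171.  -41.1] [772.7 451.3 165. ] [659.6 189.4 160.2]
plane 0.61 773 [636.6 -17.3 144.3] [675.5 103.6 201.7] [652.9  14.8 156.4]
stick 0.62 155 [660.1 253.1 138.6] [678.9 384.3 146.6] [668.3 312.7 143.9]
riser 0.93 16276 [ 418.3 -259.   129.3] [671.7 414.  141.5] [555.  -43.8 138.8]
riser 0.61 2317 [ 439.8 -213.5  139.5] [ 505.8 -126.1  240.7] [ 470.8 -203.4  234.7]
1.1 [200.6 591.9 214.6] [ 0.   0.2  1.  -0. ] 91.66996264889193 [ 0.1 -0.7 -0.3]
```

View pics/top0.png

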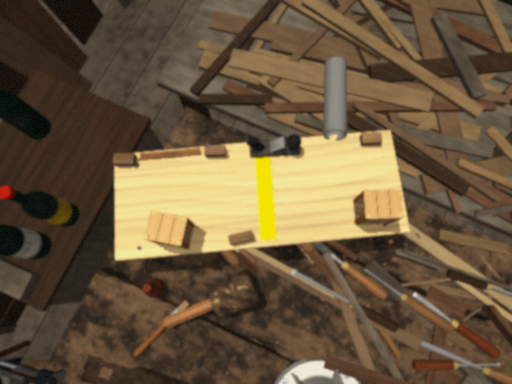

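View pics/side0.png

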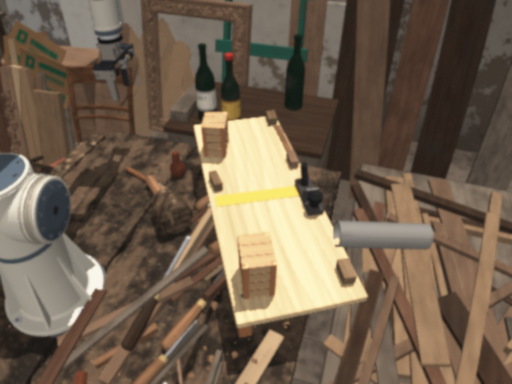

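```bash
python3 - <<'E'
from h import *
from scipy.spatial.transform import Rotation as Ro
np.set_printoptions(precision=3,suppress=True)
for n in ('top','side'):
    p=snap(n,n+'1');C=cloud(p);ok=p['range_z']>0
    for lo,hi in((220,400),(-260,-80)):
        m=ok&(C[...,2]>231)&(C[...,2]<250)&(C[...,1]>lo)&(C[...,1]<hi)&(C[...,0]>400)&(C[...,0]<560)
        print(n,m.sum(),cv2.minAreaRect(C[m][:,:2].astype(np.float32)),C[m].mean(0))
    mask=cams.regions_of(p,'dispatch_line')[0]['mask']&ok
    print('line',cv2.minAreaRect(C[mask][:,:2].astype(np.float32)))
    g=C[95,335] if n=='top' else C[235,380]; print('cyl',g)
    m=ok&(C[...,0]>675)&(C[...,0]<950)&(C[...,1]>-200)&(C[...,1]<50)&(C[...,2]>80)
    print(np.percentile(C[m],[1,50,99],axis=0))
    m=ok&(abs(C[...,2]-139)<5)&(C[...,0]>350)&(C[...,0]<750)
    print('riser',np.percentile(C[m],[.3,99.7],axis=0))
s=env.get_state();q=s['tool_rot'];print(q,Ro.from_quat([q[1],q[2],q[3],q[0]]).as_matrix())
E
```

```text
top 1125 ((468.3892822265625, 310.6810302734375), (85.15382385253906, 64.33890533447266), 74.14820098876953) [467.636 310.49  239.293]
top 1059 ((474.9619140625, -169.3505859375), (85.81285095214844, 62.66603469848633), 85.37863159179688) [ 474.287 -169.226  239.038]Traceback (most recent call last):
  File "<stdin>", line 9, in <module>
IndexError: list index out of range
```

```bash
python3 - <<'E'
from h import *
from scipy.spatial.transform import Rotation as Ro
np.set_printoptions(precision=3,suppress=True)
for n in ('side','top'):
    p=snap(n,n+'2');C=cloud(p);ok=p['range_z']>0
    if n=='side':
      for lo,hi in((220,400),(-260,-80)):
        m=ok&(C[...,2]>231)&(C[...,2]<250)&(C[...,1]>lo)&(C[...,1]<hi)&(C[...,0]>400)&(C[...,0]<560)
        print(n,m.sum(),cv2.minAreaRect(C[m][:,:2].astype(np.float32)),C[m].mean(0))
    r=cams.regions_of(p,'dispatch_line')
    if r: print('line',cv2.minAreaRect(C[r[0]['mask']&ok][:,:2].astype(np.float32)))
    hsv=cv2.cvtColor(p['frame'],cv2.COLOR_RGB2HSV)
    m=(hsv[...,0]>25)&(hsv[...,0]<33)&(hsv[...,1]>200)&(hsv[...,2]>150)&ok&(C[...,0]>400)&(C[...,0]<700)&(abs(C[...,2]-139)<8)
    print('yellow',m.sum(),cv2.minAreaRect(C[m][:,:2].astype(np.float32)) if m.sum()>5 else 0, C[m].mean(0))
    m=ok&(C[...,0]>690)&(C[...,0]<950)&(C[...,1]>-200)&(C[...,1]<50)&(C[...,2]>80)
    if m.sum(): print('cyl',np.percentile(C[m],[1,50,99],axis=0))
    m=ok&(abs(C[...,2]-139)<5)&(C[...,0]>350)&(C[...,0]<750)
    print('riser',np.percentile(C[m],[.3,99.7],axis=0))
s=env.get_state();q=s['tool_rot'];print(s['tcp_pos'],q,Ro.from_quat([q[1],q[2],q[3],q[0]]).as_matrix())
E
```

```text
side 420 ((468.1726989746094, 309.8656921386719), (89.35720825195312, 65.42789459228516), 74.18317413330078) [466.361 304.965 239.139]
side 1200 ((473.6128845214844, -169.9717559814453), (85.29135131835938, 64.38936614990234), 85.24712371826172) [ 472.955 -173.5    238.449]
line ((657.0888671875, -198.6953125), (51.28640365600586, 29.12315559387207), 88.78192138671875)
yellow 0 0 [nan nan nan]
cyl [[ 692.209 -192.839   80.71 ]
 [ 783.893 -142.738  171.44 ]
 [ 886.096  -99.172  191.993]]
riser [[ 415.163 -259.497  134.756]
 [ 684.35   698.212  143.609]]
line ((535.53515625, 86.15092468261719), (40.74641799926758, 212.03924560546875), 88.2735366821289)
yellow 1135 ((537.0612182617188, 84.54690551757812), (34.99807357788086, 208.8499755859375), 87.89779663085938) [533.814  84.626 139.702]
cyl [[ 691.28  -193.109   81.129]
 [ 782.622 -119.864  175.859]
 [ 890.885  -81.95   191.715]]
riser [[ 417.242 -257.367  134.599]
 [ 683.944  686.387  143.698]]
[200.648 591.915 214.599] [ 0.     0.163  0.987 -0.   ] [[-0.947  0.321  0.   ]
 [ 0.321  0.947 -0.   ]
 [-0.    -0.    -1.   ]]<stdin>:14: RuntimeWarning: Mean of empty slice.
  ret = um.true_divide(
```

step_arm(
  motion=[5,-6.5,1,0.05,0.2,10,-13,1,0.05,0.2,15,-19.5,1,0.05,0.2,20.3,-26.3,1,0.05,0.2,20.3,-26.3,1,0.05,0.2,20.3,-26.3,1,0.05,0.2,20.3,-26.3,1,0.05,0.2,20.3,-26.3,1,0.05,0.2,20.3,-26.3,1,0.05,0.2,20.3,-26.3,1,0.05,0.2],
  force=20,
)

```text
time: 2.4
tcp_pos: [403.2, 329.7, 224.6]
tool_rot: [-0.0, 0.138, 0.99, 0.0]
ft_force: [0.3, 1.1, 0.4]
finger_gap: 36.4
```

step_arm(
  motion=[0.8,-0.2,0,0,0.2,1.6,-0.45,0,0,0.2,2.3,-0.65,0,0,0.2,2.9,-0.8,0,0,0.2,3.5,-1.0,0,0,0.2,4.1,-1.15,0,0,0.2,4.7,-1.35,0,0,0.2],
)

```text
time: 3.1
tcp_pos: [451.3, 315.3, 224.7]
tool_rot: [0.0, 0.138, 0.99, 0.0]
ft_force: [-1.7, 1.5, 2.6]
finger_gap: 36.8
```

```bash
python3 - <<'E'
from h import *
p=snap('side','side3')
E
```

```text
(no output)
```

View pics/side3.png

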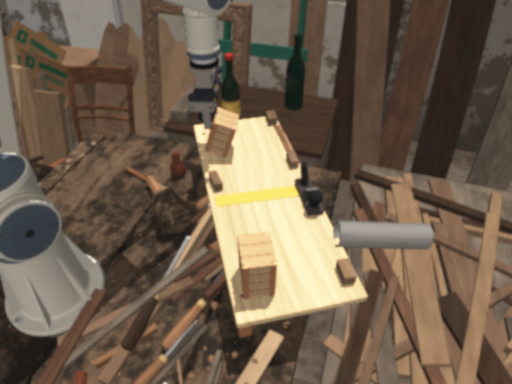

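The left crate (at about px 222,132) is tilting about its far edge as planned. I'll continue the push.

step_arm(
  motion=[0.5,-0.15,0,0,0.2,1.0,-0.3,0,0,0.2,1.5,-0.45,0,0,0.2,2.0,-0.6,0,0,0.2,2.6,-0.75,0,0,0.2,3.2,-0.9,0,0,0.2,3.8,-1.1,0,0,0.2,3.8,-1.1,0,0,0.2,3.8,-1.1,0,0,0.2,0,0,3,0,0.2,-5,0,4,0,0.2],
)

```text
time: 4.25
tcp_pos: [402.4, 316.7, 266.0]
tool_rot: [0.001, 0.139, 0.99, 0.001]
ft_force: [-0.7, 0.6, 0.7]
finger_gap: 36.9
```

```bash
python3 - <<'E'
from h import *
p=snap('top','top4');p=snap('side','side4')
a=cv2.imread('pics/side4.png')[100:300,170:370];b=cv2.imread('pics/top4.png')[110:270,100:420]
cv2.imwrite('pics/c4.png',np.vstack([cv2.resize(a,(400,400)),]));cv2.imwrite('pics/c4t.png',cv2.resize(b,None,fx=2,fy=2))
E
```

```text
(no output)
```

View pics/c4.png

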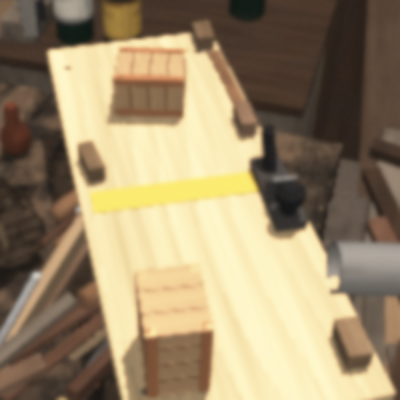

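View pics/c4t.png

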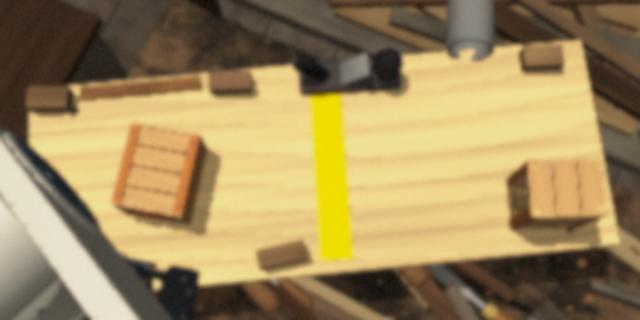

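step_arm(
  motion=[0,-5,0,0,0.2,0,-10,0,0.1,0.2,0,-15,0,0.195,0.2,0,-20,0,0.195,0.2,0,-25,0,0.195,0.2,0,-30,0,0.195,0.2,0,-35,0,0.195,0.2,0,-40,0,0.195,0.2,0,-44,0,0.195,0.2,0,-48,0,0.195,0.2,0,-48,0,0.195,0.2,0,-48,0,0.195,0.2],
)

```text
time: 5.55
tcp_pos: [401.3, -165.2, 264.1]
tool_rot: [-0.0, 0.042, 0.999, 0.0]
ft_force: [0.3, 0.3, -0.4]
finger_gap: 37.2
```

```bash
python3 - <<'E'
from h import *
from scipy.spatial.transform import Rotation as Ro
s=env.get_state();q=s['tool_rot'];print(s['tcp_pos'],Ro.from_quat([q[1],q[2],q[3],q[0]]).as_matrix()[:,1])
p=snap('side','side5');b=cv2.imread('pics/side5.png')[90:320,180:380]; cv2.imwrite('pics/c5.png',cv2.resize(b,None,fx=2.5,fy=2.5))
E
```

```text
[ 401.33952299 -165.21059102  264.14104077] [8.42006952e-02 9.96448725e-01 4.26527503e-04]
```

View pics/c5.png

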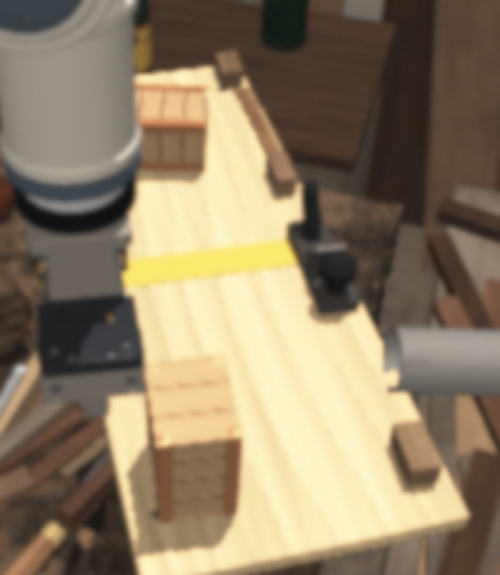

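step_arm(
  motion=[0,0,-3.9,0,0.2,0.5,0,-3.9,0,0.2,1.5,-0.1,-3.9,0,0.2,2.3,-0.2,-3.9,0,0.2,3.0,-0.25,-3.9,0,0.2,3.7,-0.3,-3.9,0,0.2,4.4,-0.35,-3.9,0,0.2,5.0,-0.4,-3.9,0,0.2,5.6,-0.45,-3.9,0,0.2,6.2,-0.5,-3.9,0,0.2,6.8,-0.55,-3.9,0,0.2,7.3,-0.6,-3.9,0,0.2],
)

```text
time: 6.8
tcp_pos: [475.3, -170.7, 225.3]
tool_rot: [0.0, 0.041, 0.999, -0.0]
ft_force: [-0.4, -0.0, 0.1]
finger_gap: 36.7
```

step_arm(
  motion=[0.5,-0.05,0,0,0.2,1.0,-0.1,0,0,0.2,1.6,-0.15,0,0,0.2,2.2,-0.2,0,0,0.2,2.2,-0.2,0,0,0.2,2.2,-0.2,0,0,0.2,0,0,3,0,0.2,-5,0,4,0,0.2,-9,0,4,0,0.2,-12,0,4,0,0.2,-12,0,4,0,0.2],
)

```text
time: 7.9
tcp_pos: [351.2, -170.1, 265.4]
tool_rot: [-0.0, 0.041, 0.999, -0.0]
ft_force: [-0.6, 0.1, 0.0]
finger_gap: 37.1
```

```bash
python3 - <<'E'
from h import *
np.set_printoptions(precision=1,suppress=True)
for n in('top','side'):
    p=snap(n,n+'6');C=cloud(p);ok=p['range_z']>0
    for lo,hi in((200,400),(-260,-80)):
        m=ok&(C[...,2]>196)&(C[...,2]<215)&(C[...,1]>lo)&(C[...,1]<hi)&(C[...,0]>455)&(C[...,0]<632)
        print(n,m.sum(),cv2.minAreaRect(C[m][:,:2].astype(np.float32)),C[m].mean(0))
    for t in('stamped_crate_middle','plain_crate_middle'):
        print(t,[(round(r['score'],2),w(p,r['xyz'])) for r in cams.pinpoint(p,t)[:2]])
a=cv2.imread('pics/side6.png')[100:320,170:390];b=cv2.imread('pics/top6.png')[110:270,100:420]
cv2.imwrite('pics/c6.png',cv2.resize(a,None,fx=2.5,fy=2.5));cv2.imwrite('pics/c6t.png',cv2.resize(b,None,fx=2,fy=2))
print(env.get_state()['tcp_pos'])
E
```

```text
top 1526 ((547.6971435546875, 287.01226806640625), (85.16632843017578, 100.17755126953125), 73.47030639648438) [547.3 286.7 201.5]
top 1503 ((557.8206787109375, -176.2919158935547), (86.03704071044922, 101.04649353027344), 84.78057098388672) [ 557.1 -175.8  201.4]
stamped_crate_middle [(0.96, array([545.8, 292.9, 168.7]))]
plain_crate_middle [(0.95, array([ 561.3, -179.4,  172. ]))]
side 654 ((546.947021484375, 286.9480895996094), (90.94542694091797, 100.28999328613281), 74.17279815673828) [546.1 284.4 201.6]
side 1766 ((558.2286987304688, -176.93898010253906), (87.74481964111328, 100.72723388671875), 85.71048736572266) [ 557.3 -180.3  201.7]
stamped_crate_middle [(0.72, array([548.2, 289.8, 173.1])), (0.61, array([ 506. , -168.6,  173.1]))]
plain_crate_middle [(0.91, array([ 563.1, -176.9,  171.2])), (0.4, array([663.2, 428. , 137.6]))]
[ 355.5 -170.7  265.4]
```

View pics/c6.png

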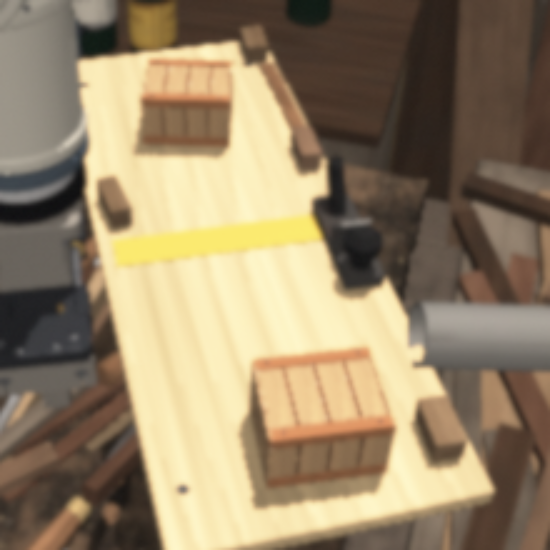

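View pics/c6t.png

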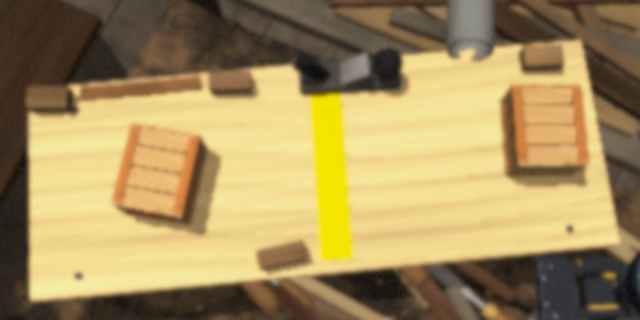

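```bash
cat > rect.py <<'E'
from h import *
out=[]
for n in('top','side'):
    p=snap(n,n+'7')
    K=np.array([[p['fx'],0,p['cx']],[0,p['fy'],p['cy']],[0,0,1.]])
    row=[]
    for c,a in(((547.5,287),-16),((558,-176.5),-4.7)):
        a=np.deg2rad(a);d=np.array([np.cos(a),np.sin(a)]);e=np.array([-d[1],d[0]])
        s,z=np.meshgrid(np.linspace(55,-55,220),np.linspace(215,130,170))
        P=np.stack([c[0]-50*d[0]+s*e[0],c[1]-50*d[1]+s*e[1],z],-1).reshape(-1,3)
        rv=cv2.Rodrigues(np.array(p['R'],float))[0]
        uv=cv2.projectPoints(P,rv,np.array(p['t'],float),K,np.array(p['dist_coeffs'],float))[0].reshape(170,220,2).astype(np.float32)
        im=cv2.remap(p['frame'],uv[...,0],uv[...,1],cv2.INTER_LINEAR)
        row.append(cv2.resize(im[...,::-1],(380,290)))
    out.append(np.hstack(row))
cv2.imwrite('pics/rect.png',np.vstack(out))
E
python3 rect.py
```

```text
(no output)
```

View pics/rect.png

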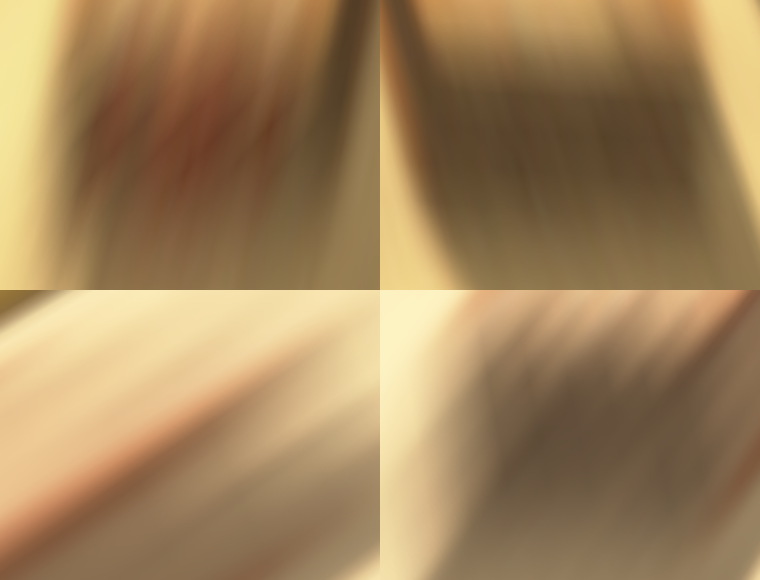

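The left crate's underside shows the red ring and dot; the right crate's is bare. The network agrees, so the left crate is the stamped one. I'll move round to its left side with the jaws along x.

step_arm(
  motion=[1.6,4.55,1,-0.13,0,3.2,9.1,1,-0.26,0,4.8,13.6,1,-0.39,0,6.4,18.2,1,-0.52,0,8,22.7,1,-0.65,0,9.6,27.3,1,-0.78,0,11.2,31.8,1,-0.91,0,12.8,36.4,1,-1.04,0,14.4,41,1,-1.17,0,16,45.5,1,-1.3,0,17.6,50,1,-1.4,0,19.3,54.6,1,-1.49,0],
)

```text
time: 9.5
tcp_pos: [533.7, 338.4, 274.7]
tool_rot: [-0.0, 0.709, 0.706, -0.0]
ft_force: [0.6, -0.9, 0.8]
finger_gap: 45.9
```

```bash
python3 - <<'E'
from h import *
from scipy.spatial.transform import Rotation as Ro
s=env.get_state();q=s['tool_rot'];print(s['tcp_pos'],Ro.from_quat([q[1],q[2],q[3],q[0]]).as_matrix()[:,1],s['joint_pos'],s['joint_velocities'])
E
```

```text
[533.67326619 338.4407292  274.73284338] [ 9.99989748e-01 -4.50353137e-03 -4.70733191e-04] [ 5.62846251e-01  3.15583288e-01  1.55071373e+00 -9.56270665e-05
  1.27591212e+00  5.67377522e-01] [ 0.51115878  0.63054566 -0.85805446 -0.0018606   0.2204479   1.39120797]
```

step_arm(
  motion=[1,3.5,0,0,0,1,3.5,0,0,0,1,3.5,0,0,0],
)

```text
time: 9.8
tcp_pos: [543.0, 371.4, 274.1]
tool_rot: [-0.0, 0.707, 0.707, -0.001]
ft_force: [0.4, -0.7, -0.2]
finger_gap: 46.2
```

step_arm(
  motion=[0.3,0.6,-4,0,0,0.3,0.6,-8,0,0,0.3,0.6,-11.6,0,0,0.3,0.6,-11.6,0,0,0.3,0.6,-11.6,0,0],
)

```text
time: 10.3
tcp_pos: [546.3, 375.9, 160.0]
tool_rot: [-0.0, 0.708, 0.706, -0.0]
ft_force: [-0.1, -0.4, 0.4]
finger_gap: 45.8
```

```bash
python3 - <<'E'
from h import *
p=snap('side','side8');print(env.get_state()['tcp_pos'])
a=cv2.imread('pics/side8.png')[60:280,170:390]
cv2.imwrite('pics/c8.png',cv2.resize(a,None,fx=2.5,fy=2.5))
E
```

```text
[547.14899561 376.64841262 161.35076846]
```

View pics/c8.png

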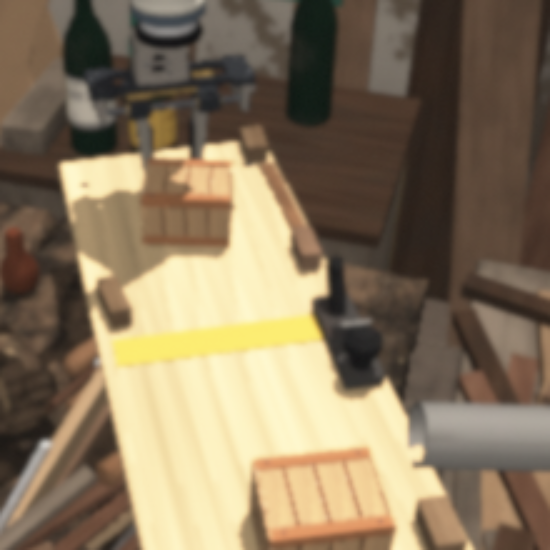

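step_arm(
  motion=[0,-1.2,0,0,0,0,-2.4,0,0,0,0,-3.4,0,0,0,0,-4.4,0,0,0,0,-5.4,0,0,0,0,-6.4,0,0,0,0,-7.4,0,0,0,0,-8.6,0,0,0,0,-9.8,0,0,0,0,-11,0,0,0,0,-12.2,0,0,0,0,-12.8,0,0,0],
)

```text
time: 11.55
tcp_pos: [546.3, 247.5, 159.4]
tool_rot: [0.0, 0.708, 0.707, -0.0]
ft_force: [-0.2, 3.9, 2.2]
finger_gap: 45.8
```

```bash
cat > meas.py <<'E'
from h import *
import sys
np.set_printoptions(precision=1,suppress=True)
k=sys.argv[1]
for n in('top','side'):
    p=snap(n,n+k);C=cloud(p);ok=p['range_z']>0
    m=ok&(C[...,2]>196)&(C[...,2]<208)&(C[...,1]>20)&(C[...,1]<400)&(C[...,0]>455)&(C[...,0]<632)
    print(n,m.sum(),cv2.minAreaRect(C[m][:,:2].astype(np.float32)),np.percentile(C[m],[1,99],axis=0).ravel())
    print([(round(r['score'],2),w(p,r['xyz'])) for r in cams.pinpoint(p,'stamped_crate_middle')[:2]])
s=env.get_state();print(s['tcp_pos'],s['ft_force'],s['time'])
a=cv2.imread(f'pics/side{k}.png')[60:280,170:390];b=cv2.imread(f'pics/top{k}.png')[110:270,100:420]
cv2.imwrite(f'pics/c{k}.png',np.hstack([cv2.resize(a,(400,400)),cv2.resize(b[:,:200],(400,320),interpolation=1)[:,:].copy() if 0 else cv2.copyMakeBorder(cv2.resize(b[:,:200],(400,320)),0,80,0,0,0)]))
E
python3 meas.py 9
```

```text
top 146 ((588.4222412109375, 189.9132537841797), (38.961822509765625, 71.18208312988281), 0.8839007019996643) [569.8 154.5 198.2 607.8 225.1 205.6]
[(0.58, array([559.1, 200.1, 167.8]))]
side 823 ((557.2149658203125, 201.63235473632812), (102.06914520263672, 104.29299926757812), 0.645875871181488) [507.9 150.6 196.8 607.  240.  206.8]
[(0.68, array([560.9, 194.8, 172.6])), (0.67, array([665.1, 203.7, 139.6]))]
[545.9 248.2 158.9] [-0.   0.4  0.2] 11.75
```

View pics/c9.png

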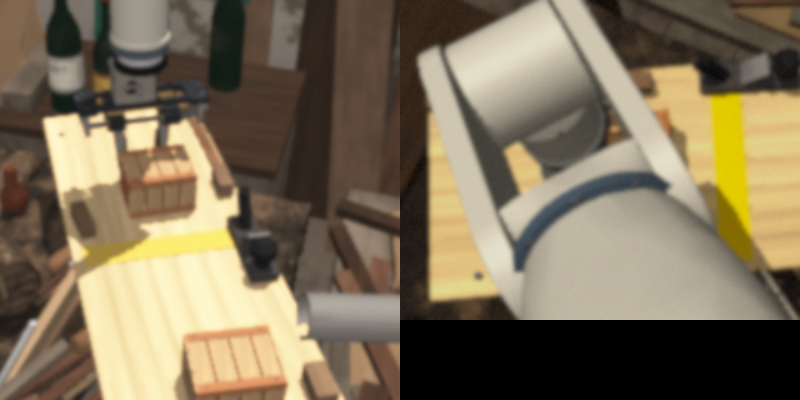

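step_arm(
  motion=[0,-1.0,0,0,0,0,-2.0,0,0,0,0,-3,0,0,0,0,-4,0,0,0,0,-5,0,0,0,0,-6,0,0,0,0,-7,0,0,0,0,-8,0,0,0,0,-9,0,0,0,0,-9.8,0,0,0,0,-10.4,0,0,0,0,-10.6,0,0,0],
)

```text
time: 12.95
tcp_pos: [546.3, 142.2, 159.4]
tool_rot: [-0.0, 0.708, 0.707, 0.0]
ft_force: [-0.6, 2.3, -1.0]
finger_gap: 45.6
```

```bash
python3 meas.py 10
```

```text
top 452 ((576.8025512695312, 89.98837280273438), (64.84310150146484, 57.34425735473633), 13.047309875488281) [541.4  57.9 197.6 607.7 110.  204.3]
[]
side 1000 ((556.936279296875, 96.12903594970703), (103.54072570800781, 103.06266784667969), 89.4321060180664) [508.6  46.1 196.9 606.9 134.3 205.7]
[(0.65, array([559.2,  88. , 172.5])), (0.63, array([670.5, 315.7, 136.7]))]
[546.3 142.8 159.4] [ 0.  -0.4  0.6] 13.15
```

View pics/c10.png

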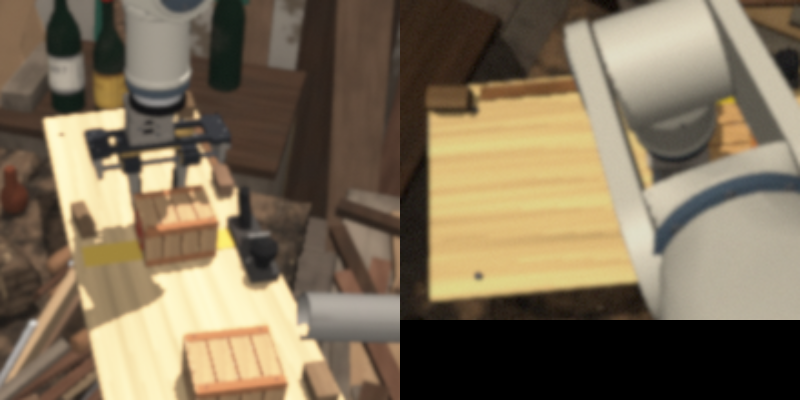

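step_arm(
  motion=[0,-0.2,0,0,0,0,-0.4,0,0,0,0,-0.4,0,0,0,0,-0.4,0,0,0,0,1.5,0,0,0,0,4,0,0,0,0,5,4,0,0,0,6,9,0,0,0,8,14,0,0,-5,12,14,0,0,-10,16,14,0,0,-10,18,14,0,0],
)

```text
time: 14.35
tcp_pos: [444.2, 322.9, 300.1]
tool_rot: [0.0, 0.708, 0.706, 0.0]
ft_force: [0.5, 0.3, 0.0]
finger_gap: 46.2
```

step_arm(
  motion=[-3,4,0,0,0,-6,8,0,0,0,-9,12,0,0,0,-12,16,0,0,0,-14,20,0,0,0,-14,20,0,0,0,-14,20,0,0,0],
)

```text
time: 15.05
tcp_pos: [305.7, 523.0, 298.9]
tool_rot: [0.0, 0.707, 0.707, -0.0]
ft_force: [0.9, -0.8, -0.6]
finger_gap: 45.9
```

```bash
python3 meas.py 11; python3 - <<'E'
from h import *
p=cams.get_image('top');C=cloud(p)
hsv=cv2.cvtColor(p['frame'],cv2.COLOR_RGB2HSV)
m=(hsv[...,0]>25)&(hsv[...,0]<33)&(hsv[...,1]>180)&(abs(C[...,2]-139)<8)&(C[...,0]>400)&(C[...,0]<700)
m&=(abs(C[...,1]-86)<40)
q=C[m]
for lo,hi in((420,440),(440,460),(460,500),(610,640)):
    k=q[(q[:,0]>lo)&(q[:,0]<hi)]
    if len(k): print(lo,len(k),np.percentile(k[:,1],[3,97]),k[:,1].mean())
cv2.imwrite('pics/t12.png',cv2.resize(p['frame'][110:270,100:420,::-1],None,fx=2,fy=2))
E
```

```text
top 1502 ((558.5999755859375, 87.61015319824219), (83.9247817993164, 100.75672149658203), 89.93854522705078) [509.2  46.6 197.5 608.  128.9 205.3]
[(0.7, array([558.2,  89.1, 167. ]))]
side 978 ((558.2532348632812, 85.24748229980469), (90.38050079345703, 100.72755432128906), 89.60224914550781) [508.6  42.8 196.4 607.6 126.8 204.5]
[(0.73, array([558.4,  88.7, 172.8]))]
[307.1 521.7 299.5] [ 1.   1.3 -0. ] 15.25
420 50 [ 70.37866001 104.19069563] 87.61219376159143
440 129 [ 69.37649368 104.68031268] 86.94375073027338
460 236 [ 68.76660697 103.93847305] 86.15589334609393
610 49 [65.55659084 97.6575033 ] 81.29754903782138
```

View pics/t12.png

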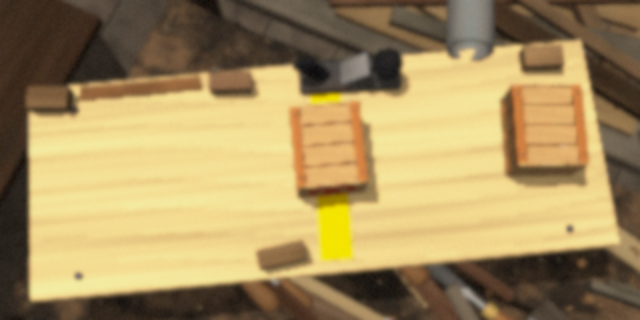

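```bash
python3 -c "
from station import env
print(env.get_state()['ft_force'],env.sign_off())"
```

```text
the job is handed in; nothing more can be done
[ 0.30607571 -0.22416248 -0.91784376] None
```

I tipped both crates onto their large sides, pushed the stamped one onto the dispatch line, and handed the job in at about 15.4 s. No verdict was reported.

- **Which crate was stamped:** After tipping, the top camera showed a red ring and dot on the left crate's underside and nothing on the right one's. The network gave the same answer.
- **Stamped crate:** It lies flat, its top at z ≈ 202 mm, with its middle at about (558, 87). The tape's centre line there is at y ≈ 84, so it is about 3–4 mm off against the 20 mm allowed. The two camera views differ by about 2 mm in y.
- **Plain crate:** It lies flat at about (558, -176), roughly 260 mm from the line. I measured that position right after tipping; it looked unchanged in the last picture.
- **Other things on the board:** The blocks, plane and stick looked unmoved in the last top picture. I did not measure them again.
- **Robot:** It was clear of everything at hand-in, with wrist forces of about 1 N or less.

One network call located the "dispatch line" in the wrong place in a side view. I ignored it and used the yellow pixels in the top view instead.

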